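Hardness reading on a gudgeon pin

TASK

Take a hardness reading on the gudgeon pin that lies on the rubber mat. First roll the pin along the mat, without lifting it off, until the inked ring on its side is on top, and let go of it; then take the spring-nosed probe out of its stand and hold it upright with its tip in the middle of the ring, pressed gently until the nose is about half way in. Finish while still holding the probe there, pin still on the mat, and leave the other things on the bench where they are.

Things in the scene. Friction and masses are not known exactly. Their poses are not given: they have to be found in the camera images.
- pin: The gudgeon pin: a smooth bright steel cylinder, 42 mm in diameter, 90 mm long, 0.7 kg, 22 mm bore seen at both ends, lying on the mat. Pushed from the side it rolls without slipping; it stays where it is left, but pushed faster than about 30 mm/s it rolls on a few mm. Origin: the middle of its axis. x: along its axis (level); y and z turn with it as it rolls.
- spot (a point): The test spot on the pin's curved side, half way along it: the middle of an inked dark ring, 16 mm outside, 12 mm inside. The point is on the surface, 21 mm from the pin's axis; its z points straight out of the surface, its x along the pin's axis. At the start z leans 35 to 70 degrees from straight up, to one side or the other.
- probe: Pen-like hardness probe, 0.2 kg, 164 mm long, upright in the stand. Origin: on its axis, underside of its collar, which sits on the stand's top; z along the axis from nose to tail. Collar 29 mm diameter, z 0 to 6 mm; black ribbed grip 24 mm diameter, z 6 to 100; tail cap to 106. Below: steel barrel 16 mm diameter to z -40, then the 8 mm spring nose, ball-ended, to z -58.
- probe_tip (a point): The very end of the probe's nose, on its axis (58 mm below the probe's origin with the nose out). It slides up with the nose.
- nose (a joint): How far the spring nose is pushed in: 0 out, 0.010 m fully in. The spring takes 2 N to start and 0.6 N more for every mm (5 N half way in).
- stand: The probe's stand: a grey plastic block 76 x 76 mm, 70 mm high, on a black foot 96 x 96 mm, fixed to the bench. A 19 mm hole runs straight down through its middle; the probe's barrel and nose stand in it, so the probe must rise 60 mm to come clear. Origin: centre of its underside, z up.
- mat: The black ribbed rubber mat, 340 (along its x) x 300 x 4 mm, fixed flat on the bench. Origin: centre of its underside; its top is 4 mm above the bench.
- test_block: Bystander: a steel reference disc 64 mm in diameter, 16 mm high. Origin: centre of its underside.
- spare_pin: Bystander: a smaller gudgeon pin, 32 mm in diameter and 78 mm high, standing on end. Origin: centre of its underside.
- con_rod: Bystander: a dark connecting rod lying flat, 234 mm long, 32 mm high. Origin: on its underside half way between its two eyes; x towards the small eye.
- meter: Bystander: a grey hand meter with a dark screen, 125 x 75 x 26 mm, lying flat. Origin: centre of its underside.
Not all that is in view belongs to the job. Of the things like the stand, leave any that is orange; of the rest the larger one is meant.

How it is judged:
On the way, in this order (a step that is already met when the one before it is completed fails the run):
1. the pin lies still on the mat, let go, with the ring on top (within 9 degrees) (angle between spot's own z axis and vertical below 0.16 rad and height (world z) of spot above 0.04 m and height (world z) of pin below 0.029 m and linear speed of pin below 0.01 m/s and contact force between each of the arm, the fingers and pin below 0.1 N), for 0.3 s.
2. the probe is taken up out of its stand (z of probe in the frame of stand above 0.13 m and contact force between the fingers and probe above 1 N), for 0.2 s.
At the end, for the whole second after the job is handed in: Gripper holds the probe upright (5 deg), clear of stand and mat; tip within 4 mm of the ring's middle; ring on top and square to the probe (10 deg each); nose pushed in 2.5 to 8 mm, force 2.5 to 9 N; pin and probe still, pin on the mat (distance between probe_tip and spot below 0.004 m and angle between probe's own z axis and vertical below 0.09 rad and angle between spot's own z axis and vertical below 0.175 rad and height (world z) of spot above 0.04 m and angle between the z axis of probe and the z axis of spot, either way round below 0.175 rad and value of joint nose between 0.0025 and 0.008 m and contact force between probe and pin between 2.5 and 9 N and contact force between the fingers and probe above 1 N and contact force between probe and stand below 0.1 N and contact force between probe and mat below 0.1 N and linear speed of each of pin, probe below 0.01 m/s and height (world z) of pin below 0.029 m); the arm keeps its last pose, push and grip.
It fails at once if the pin is lifted off the mat (more than 8 mm) (height (world z) of pin above 0.033 m).
It fails at once if the pin rolls off the mat (height (world z) of pin below 0.0225 m).
It fails at once if the probe is pressed hard on the pin (over 20 N) (contact force between probe and pin above 20 N).
It fails at once if another thing on the bench is moved by more than 15 mm (distance of any of test_block, spare_pin, con_rod, meter from where it was at the start of the episode above 0.015 m).
It also fails if it takes over 59 s, if anything falls off the work surface, if the arm or the gripper's body presses on something with over 40 N, if the wrist force passes 120 N, or if a joint passes its speed limit or range.

ROBOT

A 6-joint arm with a two-finger parallel gripper is mounted at the origin on the work surface. World frame = base frame: x ahead of the robot, y to its left, z up, the work surface at z = 0. Lengths are in m, angles in rad, forces in N, time in s.
With the tool pointing down it reaches from about 0.25 to 0.8 m from the base axis. Payload 8.5 kg.
Tool frame: the origin (TCP) lies midway between the tips of the shut fingers; the grasp point (between the pads) lies 19 mm behind it; z points along the fingers, y is the line along which they close (so a half turn about z gives the same grasp; the last joint's range is limited). The gripper opens to 85 mm and grips with 20 to 120 N. Pads are 22 mm wide; open, the fingers measure 114 mm over their backs; the gripper's body (76 mm by 85 mm) begins 54 mm behind the grasp point. The pads swing forward as they close: fully open they stand 13 mm farther back than shut.
Start: joints at [-1.339, 0.238, -0.013, 1.319, 0, 1.571], TCP at [0.121, -0.511, 0.231] pointing down, gripper open.
Joint ranges: [-2.66, 2.66], [-1.03, 1.9], [-1.14, 1.46], [-1.82, 2.27], [-1.45, 1.34], [-3.14, 3.14]. Speed limits (rad/s): [2.22, 2.22, 2.79, 3.14, 3.14, 3.14].

INTERFACE

Orientations are given as [roll, pitch, yaw] about the fixed x, y, z axes, in that order (R = Rz(yaw) Ry(pitch) Rx(roll)).
In Python, from station import sensors, eyes, ticket gives the robot as it stands.
- The arm moves only by the tool jog_arm, never from a script. Its argument "targets" is text: rows parted by semicolons, each of 6 numbers parted by spaces: the shift along the tool's x, y, z each as a share of 0.4 m, from -1 to 1, then the turn, a rotation vector about the tool's x, y, z each as a share of 2 pi rad, from -1 to 1. A call has 1 to 8 rows; each row is the pose to reach, as a shift and turn from the pose commanded when the call began, along the tool's axes at that moment, turning the shorter way round; what a row does not reach only later rows make up. A row lasts 1/10 s, in which the tool goes at most 50 mm and 8.59 degrees, less where a joint would pass 70% of its speed; a pose out of reach is approached as far as the arm can. A call with a number of a shift or a turn outside -1 to 1 is refused whole. A call with a gripper value outside its range is refused whole. "hand" is the opening, from 0 (shut) to 1 (fully open), set as the call begins (left out, the last holds). The fingers move at their own pace and stop on an object; the grip force is fixed at half the most. Time passes only in rows, so rows that repeat a pose let the fingers close. It gives the time, the measured TCP pose, the force, the opening and the grip force at its end, in the units of the state.
- sensors.get_obs(): the state, without advancing time (a new reading comes with each control period).
- eyes.read_camera(name): name is "scene" or "top" or "wrist"; returns (picture, depth): 420x560x3 uint8, blue, green, red; 420x560 float32, m along the optical axis (not along the pixel's ray), 0 where there is no reading.
- eyes.camera_info(name): a dict with "fx", "fy", "cx", "cy" (pixels), "T" (4x4, takes a point from camera to world coordinates). Camera axes: x right, y down, z forward; pixel columns grow to the right and rows downward; lengths in m; the calibration is good to about 2 mm. A picture is of the moment at which its call begins: read the wrist's pose just before it. camera_info takes no time and is no camera call; for the wrist camera it gives the pose at the moment of the call.
- ticket.hand_in(): hands the job in; it is judged then, once.
Trained networks look in the newest picture that a camera, given by its name, has taken for a name from the list of things; names that differ only in an ending like _2 or _b are one class to them, and where a whole thing is asked for, a point or a joint stands for the part that bears it (a point fixed in the world has none). Each returns a list of dicts, best first, with "score" (0 to 1); they miss things now and then, are a little off and sometimes report something else, mostly with a low value. They report only what shows in the picture. A call takes as long as a camera call. They do not tell look-alikes from the thing itself.
- eyes.cut_out(label, camera): "pixels" (420x560 bool, what is visible of it) and "pixel" ([row, column] in pixels, amid what is visible of it).
The state is a dict: "time_s": time; "joint_pos": joint angles; "joint_vel": joint speeds; "tau": joint torques, N m; "position": TCP position; "tool_rot": TCP orientation; "wrist_force": force on the tool from outside, world axes, zero at the start; "ft_torque": the same for the moment, N m; "finger_gap": opening from 0.0 (shut) to 1.0 (fully open); "gripper_force": force on a finger pad.
Only numpy, scipy, OpenCV 4.12 (cv2) and the standard library are available. Lean on these libraries where they do the work, as an engineer would, in place of code of your own. Each camera call takes 0.05 s, during which the arm holds its last target. There are 200 camera calls.

## Working session

There is one attempt and no reset: what is moved stays moved. The work goes in short steps, Python scripts to look and compute and a tool call to move; the robot and the scene stay as the last step left them, time stands still between calls to the robot, and variables do not carry over. Pictures are saved under pics/ and viewed, at most 10 in all, crops included, and the job is handed in when it is done.

Besides the shell and the picture viewer there is one more tool, called after "Request:" as a command line: name --argument value ..., lists and objects as JSON in quotes. jog_arm: Moves the arm, as the interface text tells. Shift numbers are shares of 0.4 m and turn numbers shares of 2 pi rad, none past 1 either way. Its arguments: {"type":"object","properties":{"targets":{"type":"string"},"hand":{"type":"number"}},"required":["targets"]}

```bash
ls; mkdir -p pics; cat > h.py <<'E'
import numpy as np, cv2
from scipy.spatial.transform import Rotation as R
from station import sensors, eyes, ticket
def pts(cam,d,mask):
    i=eyes.camera_info(cam); r,c=np.nonzero(mask&(d>0)); z=d[r,c]
    p=np.stack([(c-i['cx'])/i['fx']*z,(r-i['cy'])/i['fy']*z,z],1)
    T=np.array(i['T']); return p@T[:3,:3].T+T[:3,3]
def pose():
    o=sensors.get_obs(); return np.array(o['position']),R.from_euler('xyz',o['tool_rot']) 
E
python3 - <<'E'
from h import *
o=sensors.get_obs(); print(o)
for c in('scene','top'):
    im,d=eyes.read_camera(c); cv2.imwrite(f'pics/{c}0.png',im); np.save(c+'0.npy',d)
    for l in('pin','spot','probe','stand','spare_pin','mat','con_rod','meter','test_block'):
        for k in eyes.cut_out(l,c):
            p=pts(c,d,k['pixels']); 
            print(c,l,round(k['score'],2),k['pixel'],k['pixels'].sum(),np.median(p,0).round(3),p.min(0).round(3),p.max(0).round(3))
E
```

```text
pics
{'time_s': 0.0, 'joint_pos': array([-1.33897312e+00,  2.38809121e-01, -1.42704724e-02,  1.31918280e+00,
       -7.04621171e-05,  1.57077096e+00]), 'joint_vel': array([-0.00017743, -0.00063874, -0.0012346 , -0.00030313,  0.00047468,
       -0.00068026]), 'tau': array([ 2.50311241e-03, -5.38786948e+01,  3.46435905e+01,  1.83293765e-02,
       -2.86129580e-05,  1.03718855e-05]), 'position': array([ 0.12050342, -0.51055615,  0.23065644]), 'tool_rot': array([-3.14012659e+00,  7.04248463e-05,  2.31848678e-01]), 'wrist_force': array([-0.08133657,  0.05769353,  0.35543222]), 'ft_torque': array([-0.02015676, -0.04195445, -0.02270768]), 'gripper_force': 0.0, 'finger_gap': 1.002069979756202}
scene pin 0.73 [192.4, 277.5] 687 [0.552 0.014 0.04 ] [ 0.503 -0.024  0.002] [0.573 0.072 0.048]
scene probe 0.61 [247.2, 172.6] 601 [ 0.533 -0.281  0.134] [ 0.378 -0.292 -0.003] [ 0.539 -0.202  0.179]
scene stand 0.84 [349.8, 149.9] 1594 [ 0.602 -0.422  0.046] [ 0.53  -0.459 -0.001] [ 0.631 -0.379  0.053]
scene stand 0.73 [250.9, 111.8] 2395 [ 0.391 -0.339  0.06 ] [ 0.267 -0.382 -0.003] [ 0.417 -0.277
[... 1358 characters left out ...]
0.69 [302.6, 392.1] 1501 [ 0.361 -0.319  0.067] [ 0.312 -0.389 -0.006] [ 0.411 -0.278  0.076]
top spare_pin 0.46 [165.2, 172.6] 219 [0.729 0.234 0.06 ] [ 0.718  0.221 -0.001] [0.751 0.269 0.083]
top mat 0.84 [254.3, 265.3] 13675 [ 0.496 -0.013  0.004] [ 0.33  -0.169 -0.008] [0.69  0.153 0.041]
top con_rod 0.73 [144.2, 284.8] 1429 [ 0.794 -0.062  0.024] [ 0.724 -0.149 -0.009] [0.85  0.077 0.038]
top meter 0.75 [172.7, 363.2] 1348 [ 0.715 -0.273  0.025] [ 0.652 -0.322 -0.009] [ 0.795 -0.231  0.036]
top meter 0.17 [233.4, 251.8] 540 [0.539 0.025 0.042] [ 0.514 -0.02  -0.001] [0.571 0.073 0.05 ]
top test_block 0.61 [256.2, 145.2] 499 [0.49  0.304 0.015] [ 0.459  0.275 -0.004] [0.522 0.342 0.022]
```

```bash
python3 - <<'E'
import cv2,numpy as np
a=cv2.imread('pics/scene0.png');b=cv2.imread('pics/top0.png')
c=np.hstack([cv2.resize(a[130:400,60:340],None,fx=1.42,fy=2*.71),cv2.resize(b[190:330,225:445],None,fx=1.8,fy=1.8)[:383].copy() if 0 else cv2.resize(b[180:340,230:450],(400,383))])
cv2.imwrite('pics/a.png',c);print(c.shape)
E
```

```text
(383, 798, 3)
```

View pics/scene0.png

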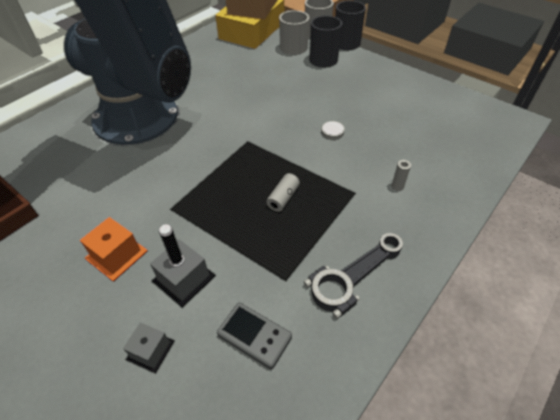

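View pics/a.png

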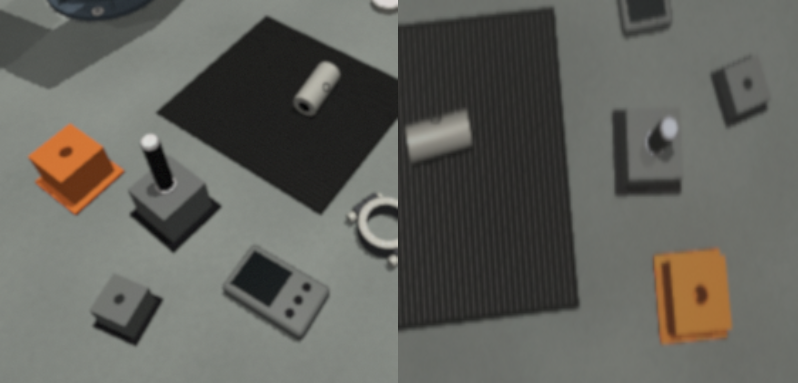

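The stands, by scene pixel: orange (112,250), which I leave alone; large grey holding the probe (180,272); small grey (148,345). The large grey one fits, because it is the larger of the two that aren't orange, and the crop confirms it. The ring shows at scene (291,190), on the pin's +x side.

```bash
cat >> h.py <<'E'
from scipy.optimize import least_squares
def fitpin(P,x0=(0.54,0.027,0.2)):
    # vertical-ish cylinder fit: axis level at z=.025, r=.021; params x,y,yaw of axis
    P=P[(P[:,2]>0.02)&(P[:,2]<.06)]
    def f(q):
        n=np.array([-np.sin(q[2]),np.cos(q[2])]); u=(P[:,:2]-q[:2])@n
        return np.hypot(u,P[:,2]-.025-q[3])-.021
    a=P[:,:2]-P[:,:2].mean(0); v=np.linalg.svd(a,full_matrices=False)[2][0]; yaw=np.arctan2(v[1],v[0])
    m=P[:,:2].mean(0)
    q=least_squares(f,[*m,yaw,0],loss='soft_l1',f_scale=.001).x
    d=np.array([np.cos(q[2]),np.sin(q[2])]); s=(P[:,:2]-q[:2])@d
    lo,hi=np.percentile(s,[1,99]); q[:2]+=d*(lo+hi)/2
    return q,hi-lo,np.abs(f(q)).mean()
E
python3 - <<'E'
from h import *
for c in('scene','top'):
    d=eyes.read_camera(c)[1]; k=eyes.cut_out('pin',c)[0]; print(c,fitpin(pts(c,d,k['pixels'])))
    P=pts(c,d,np.ones(d.shape,bool)); P=P[(abs(P[:,0]-.52)<.05)&(abs(P[:,1]+.275)<.06)]
    g=P[(P[:,2]>.085)]; print('probe',len(g)); 
    cap=P[P[:,2]>.168]; print(cap.mean(0),cap.min(0),cap.max(0))
    q=least_squares(lambda q:np.hypot(g[:,0]-q[0],g[:,1]-q[1])-.012,[.515,-.27],loss='soft_l1',f_scale=.001).x;print(q)
print(eyes.camera_info('wrist'),pose()[0])
E
```

```text
scene (array([ 5.43754781e-01,  2.33059229e-02, -1.36766947e+00, -7.71645391e-04]), np.float64(0.08965661279759818), np.float64(0.0018889289503337113))
probe 493
[ 0.52689806 -0.27857184  0.17370435] [ 0.51515577 -0.28948959  0.1680872 ] [ 0.53645942 -0.26503834  0.17785414]
[ 0.5237386  -0.27731508]
top (array([ 5.40558440e-01,  2.73172627e-02,  1.76844340e+00, -1.03062232e-03]), np.float64(0.08794109247591719), np.float64(0.0015918047859903566))
probe 165
[ 0.52016219 -0.27452511  0.17377893] [ 0.50962885 -0.28513972  0.16808589] [ 0.53138525 -0.26360509  0.17953398]
[ 0.52078149 -0.2753853 ]
{'fx': 319.3908529922152, 'fy': 319.3908529922152, 'cx': 280.61963252838996, 'cy': 205.0643265886359, 'T': array([[ 2.30165870e-01, -9.37530600e-01, -2.60883204e-01,
         1.86115522e-01],
       [-9.73151129e-01, -2.21536200e-01, -6.24387044e-02,
        -4.96164234e-01],
       [ 7.43122334e-04,  2.68250043e-01, -9.63349034e-01,
         3.75452367e-01],
       [ 0.00000000e+00,  0.00000000e+00,  0.00000000e+00,
         1.00000000e+00]])} [ 0.12057316 -0.51091549  0.23126081]
```

```bash
cat >> h.py <<'E'
def go(p,yaw):
    p0,r=pose(); t=R.from_euler('xyz',[np.pi,0,yaw])
    print('at',p0.round(4),r.as_euler('xyz').round(3),'shares',(r.inv().apply(np.array(p)-p0)/.4).round(4),((r.inv()*t).as_rotvec()/2/np.pi).round(4))
E
python3 -c "
from h import *
go([.542,.025,.23],1.771)"
```

```text
at [ 0.1206 -0.5109  0.2313] [-3.141  0.     0.232] shares [ 1.3331 -1.062   0.0033] [-0.    -0.    -0.245]
```

Request:
jog_arm --targets "0.95 -0.76 0 0 0 -0.18;0.95 -0.76 0 0 0 -0.18;0.95 -0.76 0 0 0 -0.18;0.95 -0.76 0 0 0 -0.18;0.95 -0.76 0 0 0 -0.18;0.95 -0.76 0 0 0 -0.18;0.95 -0.76 0 0 0 -0.18;0.95 -0.76 0 0 0 -0.18" --hand 1

```text
time_s: 2.0
position: [0.3681, -0.1942, 0.2317]
tool_rot: [3.141, 0.0, 1.368]
wrist_force: [0.4, -0.5, 0.3]
finger_gap: 0.997
gripper_force: 0.0
```

```bash
python3 -c "
from h import *
go([.542,.025,.23],1.771);print(sensors.get_obs()['joint_pos'])"
```

```text
at [ 0.3681 -0.1942  0.2317] [3.141 0.    1.368] shares [0.6243 0.3156 0.0043] [ 0.0001  0.0001 -0.0641]
[-4.85475940e-01  5.06613294e-02 -2.39776818e-01  1.27934678e+00
  7.50836838e-06  1.28780945e+00]
```

Request:
jog_arm --targets "0.624 0.316 0.004 0 0 -0.064;0.624 0.316 0.004 0 0 -0.064;0.624 0.316 0.004 0 0 -0.064;0.624 0.316 0.004 0 0 -0.064;0.624 0.316 0.004 0 0 -0.064;0.624 0.316 0.004 0 0 -0.064;0.624 0.316 0.004 0 0 -0.064;0.624 0.316 0.004 0 0 -0.064"

```text
time_s: 2.8
position: [0.5423, 0.0226, 0.2293]
tool_rot: [-3.14, -0.0, 1.766]
wrist_force: [0.7, 0.0, 0.2]
finger_gap: 1.001
gripper_force: 0.0
```

```bash
cat > look.py <<'E'
from h import *
import sys
n=sys.argv[1]
im,d=eyes.read_camera('wrist'); cv2.imwrite(f'pics/{n}.png',im)
for l in('pin','spot'):
    for k in eyes.cut_out(l,'wrist')[:2]:
        m=k['pixels']; print(l,k['score'],k['pixel'],m.sum())
        P=pts('wrist',d,m); 
        if l=='pin' and k['score']>.4: q,L,e=fitpin(P); print(q.round(4),L,e); pm=m
# ring: dark pixels on the curved side
g=im.max(2); P=pts('wrist',d,np.ones(d.shape,bool)) if (d>0).all() else None
rr,cc=np.nonzero((d>0)); A=pts('wrist',d,d>0)
dv=np.array([np.cos(q[2]),np.sin(q[2])]); nv=np.array([-dv[1],dv[0]])
if nv[0]<0: nv=-nv
s=(A[:,:2]-q[:2])@dv; u=(A[:,:2]-q[:2])@nv; h=A[:,2]-.025
on=(np.abs(s)<.02)&(np.abs(np.hypot(u,h)-.021)<.006)&(h>-.005)
v=g[rr,cc]; thr=np.percentile(v[on],50)*.6
dk=on&(v<thr); th=np.degrees(np.arctan2(u,h))
print('axis n',nv,'dark',dk.sum(),'thr',thr,'theta min/mean/max',th[dk].min(),th[dk].mean(),th[dk].max(),'s',s[dk].min(),s[dk].mean(),s[dk].max(),'px',rr[dk].mean(),cc[dk].mean())
go([*q[:2],.2],1.771)
E
python3 look.py w1
```

```text
pin 0.89 [175.2, 282.6] 3293
[ 0.5429  0.0248 -1.3693  0.0018] 0.08864332455001676 0.0006059281388604059
spot 0.52 [184.1, 293.3] 38
axis n [0.97976872 0.20013308] dark 73 thr 150.6 theta min/mean/max -83.60409778945376 0.6044274569136733 85.78479101463127 s -0.019597679875279304 -0.0026188438617385694 0.019469655136235955 px 174.84931506849315 284.35616438356163
at [0.5418 0.0212 0.2299] [-3.141  0.     1.764] shares [0.0083 0.0045 0.0748] [-0.      0.     -0.0012]
```

View pics/w1.png

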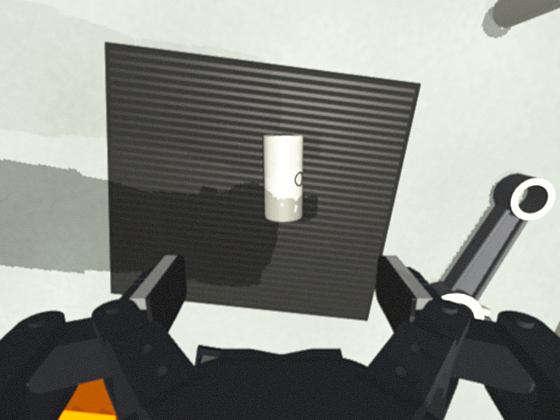

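The ring is at (299,179), on the +n (right, +x) flank of the pin. It leans about 55°, so the pin must roll about 20 mm towards tool −y. I'll straddle it with the fingers part open.

Request:
jog_arm --targets "0.008 0.006 0.1 0 0 -0.001;0.008 0.006 0.2 0 0 -0.001;0.008 0.006 0.3 0 0 -0.001;0.008 0.006 0.4 0 0 -0.001;0.008 0.006 0.48 0 0 -0.001;0.008 0.006 0.51 0 0 -0.001;0.008 0.006 0.535 0 0 -0.001;0.008 0.006 0.535 0 0 -0.001" --hand 0.7

```text
time_s: 3.75
position: [0.5441, 0.0253, 0.0158]
tool_rot: [-3.142, -0.0, 1.77]
wrist_force: [0.6, 0.6, -0.6]
finger_gap: 0.701
gripper_force: 0.0
```

```bash
python3 look.py w2
```

```text
pin 0.9 [253.6, 284.4] 17141
[ 0.5426  0.0334 -1.3668  0.0025] 0.0759327662276423 0.000835090427938095
spot 0.73 [282.5, 312.4] 275
axis n [0.97926818 0.20256807] dark 285 thr 118.19999999999999 theta min/mean/max -82.2870034863382 32.878316983998864 72.14747716864056 s -0.013697554048590741 0.006705355991312134 0.01922535212885056 px 278.41052631578947 310.0210526315789
at [0.5452 0.0257 0.0171] [3.139 0.    1.771] shares [ 0.02   -0.0015 -0.4572] [ 0.0004  0.     -0.    ]
```

View pics/w2.png

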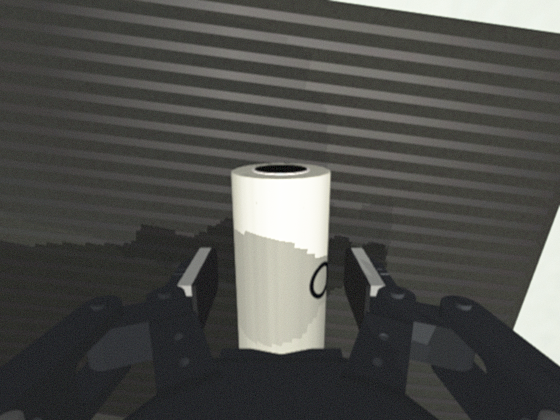

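Request:
jog_arm --targets "0 0 0.016 0 0 0;0 -0.012 0.016 0 0 0;0 -0.018 0.016 0 0 0;0 -0.024 0.016 0 0 0;0 -0.03 0.016 0 0 0;0 -0.036 0.016 0 0 0;0 -0.042 0.016 0 0 0;0 -0.042 0.016 0 0 0"

```text
time_s: 4.7
position: [0.5272, 0.0223, 0.0093]
tool_rot: [-3.141, -0.0, 1.771]
wrist_force: [0.6, 0.2, -0.5]
finger_gap: 0.698
gripper_force: 0.0
```

```bash
cat > ring.py <<'E'
from h import *
import sys
im,d=eyes.read_camera('wrist'); cv2.imwrite(f'pics/{sys.argv[1]}.png',im)
i=eyes.camera_info('wrist'); T=np.array(i['T'])
k=eyes.cut_out('pin','wrist')[0]; P=pts('wrist',d,k['pixels']); q,L,e=fitpin(P)
ks=eyes.cut_out('spot','wrist')
print('pin',q.round(4),'spot',[(round(a['score'],2),a['pixel'],a['pixels'].sum()) for a in ks])
dv=np.array([np.cos(q[2]),np.sin(q[2]),0]); nv=np.array([-dv[1],dv[0],0])
if nv[0]<0: nv=-nv
r,c=np.nonzero(ks[0]['pixels'])
D=np.stack([(c-i['cx'])/i['fx'],(r-i['cy'])/i['fy'],np.ones(len(r))],1)@T[:3,:3].T
o=T[:3,3]-np.array([q[0],q[1],.025+q[3]])
a=D[:,2]**2+(D@nv)**2; b=o[2]*D[:,2]+(o@nv)*(D@nv); cc=o[2]**2+(o@nv)**2-.021**2
t=(-b-np.sqrt(np.maximum(b*b-a*cc,0)))/a; X=o+D*t[:,None]
th=np.degrees(np.arctan2(X@nv,X[:,2])); s=X@dv
print('theta',np.percentile(th,[1,50,99]).round(1),'mid',(np.percentile(th,1)+np.percentile(th,99))/2,'s',s.min(),s.max())
C=np.array([q[0],q[1]])+dv[:2]*(s.min()+s.max())/2; print('ring foot xy',C, 'cols',c.min(),c.max(),'rows',r.min(),r.max())
o=sensors.get_obs(); print(o['time_s'],o['position'],o['wrist_force'])
E
python3 ring.py w3
```

```text
pin [ 5.3180e-01  3.3900e-02 -1.3669e+00  1.3000e-03] spot [(0.85, [293.1, 310.9], np.int64(567))]
theta [ 6.  21.8 48.7] mid 27.329273275118208 s 0.002355408073263667 0.01893457921191377
ring foot xy [0.53396248 0.02343003] cols 306 339 rows 279 317
4.85 [0.52768225 0.02240744 0.00931014] [ 0.24377115  0.34899227 -0.62891953]
```

Request:
jog_arm --targets "0 -0.005 0 0 0 0;0 -0.01 0 0 0 0;0 -0.015 0 0 0 0;0 -0.019 0 0 0 0;0 -0.022 0 0 0 0;0 -0.0235 0 0 0 0;0 -0.0235 0 0 0 0;0 -0.0235 0 0 0 0"

```text
time_s: 5.65
position: [0.5185, 0.0206, 0.0093]
tool_rot: [3.142, -0.0, 1.771]
wrist_force: [0.2, 0.5, 0.0]
finger_gap: 0.698
gripper_force: 0.0
```

```bash
python3 ring.py w4
```

```text
pin [ 5.2410e-01  3.2000e-02 -1.3675e+00  1.2000e-03] spot [(0.95, [288.9, 302.5], np.int64(573))]
theta [-13.8   5.5  28.6] mid 7.374978892003566 s 0.0021957995908561535 0.01851355174710664
ring foot xy [0.5261631  0.02186724] cols 290 329 rows 282 320
5.8 [0.51847122 0.02056183 0.00928664] [-0.9098311   0.45224412  0.36290923]
```

View pics/w4.png

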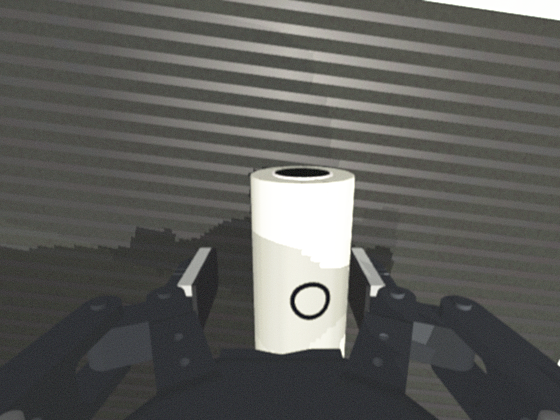

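Request:
jog_arm --targets "0 -0.003 0 0 0 0;0 -0.006 0 0 0 0;0 -0.0075 0 0 0 0;0 -0.0075 0 0 0 0;0 0 0 0 0 0;0 0.005 0 0 0 0;0 0.012 0 0 0 0;0 0.012 0 0 0 0"

```text
time_s: 6.6
position: [0.5237, 0.0216, 0.0093]
tool_rot: [3.141, -0.0, 1.771]
wrist_force: [-0.5, -0.8, 0.2]
finger_gap: 0.699
gripper_force: 0.0
```

```bash
python3 ring.py w5
```

```text
Traceback (most recent call last):
  File "ring.py", line 5, in <module>
    k=eyes.cut_out('pin','wrist')[0]; P=pts('wrist',d,k['pixels']); q,L,e=fitpin(P)
      ~~~~~~~~~~~~~~~~~~~~~~~~~~~^^^
IndexError: list index out of range
```

```bash
python3 ring.py w5
```

```text
Traceback (most recent call last):
  File "ring.py", line 5, in <module>
    k=eyes.cut_out('pin','wrist')[0]; P=pts('wrist',d,k['pixels']); q,L,e=fitpin(P)
      ~~~~~~~~~~~~~~~~~~~~~~~~~~~^^^
IndexError: list index out of range
```

Request:
jog_arm --targets "0 0 -0.02 0 0 0;0 0 -0.08 0 0 0;0 0 -0.15 0 0 0;0 0 -0.2 0 0 0;0 0 -0.2 0 0 0;0 0 -0.2 0 0 0"

```text
time_s: 7.4
position: [0.5234, 0.0215, 0.0899]
tool_rot: [3.14, 0.0, 1.771]
wrist_force: [0.3, -0.2, -1.5]
finger_gap: 0.7
gripper_force: 0.0
```

```bash
python3 ring.py w6
```

```text
pin [ 5.2190e-01  2.2300e-02 -1.3662e+00  2.0000e-04] spot [(0.59, [218.8, 275.4], np.int64(168))]
theta [-20.3  -1.1  21.6] mid 0.6859525545741185 s -0.006360472291966148 0.008816955437084715
ring foot xy [0.52215936 0.0210903 ] cols 269 293 rows 217 240
7.55 [0.52247362 0.02145069 0.08851367] [-0.0944635   0.25581173 -0.64054113]
```

View pics/w6.png

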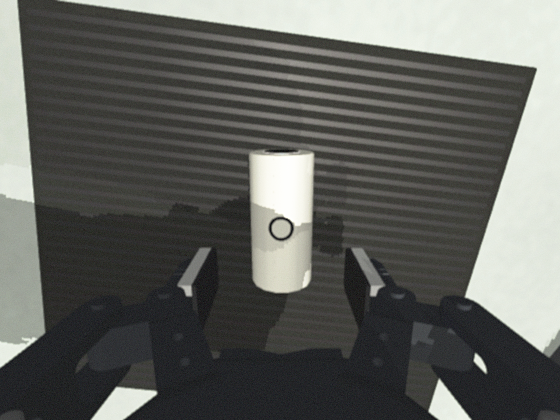

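The ring is on top: ring centre (281,228), pin centre column 281. The pin has been let go. Next is the probe.

Request:
jog_arm --targets "0 0 -0.12 0 0 0;0 0 -0.24 0 0 0;-0.05 -0.01 -0.36 0 0 0;-0.15 -0.03 -0.4 0 0 0;-0.27 -0.055 -0.4 0 0 0;-0.39 -0.08 -0.4 0 0 0;-0.51 -0.105 -0.4 0 0 0;-0.63 -0.13 -0.4 0 0 0" --hand 1

```text
time_s: 8.35
position: [0.5218, -0.2376, 0.2484]
tool_rot: [-3.141, -0.001, 1.771]
wrist_force: [1.8, -0.1, -0.3]
finger_gap: 0.997
gripper_force: 0.0
```

Request:
jog_arm --targets "-0.1 -0.02 0 0 0 0;-0.1 -0.02 0 0 0 0;-0.1 -0.02 0 0 0 0"

```text
time_s: 8.65
position: [0.5219, -0.2773, 0.2479]
tool_rot: [-3.14, -0.002, 1.769]
wrist_force: [0.5, -0.1, 0.6]
finger_gap: 1.001
gripper_force: 0.0
```

```bash
cat > pr.py <<'E'
from h import *
import sys
im,d=eyes.read_camera('wrist'); cv2.imwrite(f'pics/{sys.argv[1]}.png',im)
P=pts('wrist',d,d>0); P=P[np.hypot(P[:,0]-.522,P[:,1]+.276)<.022]
cap=P[(P[:,2]>.17)&(P[:,2]<.184)]; g=P[(P[:,2]>.1)&(P[:,2]<.165)]
print(len(cap),cap.min(0),cap.max(0),(cap.min(0)+cap.max(0))/2,len(g))
q=least_squares(lambda q:np.hypot(g[:,0]-q[0],g[:,1]-q[1])-.012,[.522,-.276],loss='soft_l1',f_scale=.001).x;print(q)
ks=eyes.cut_out('probe','wrist');print([(k['score'],k['pixel']) for k in ks])
go([*q,.25],1.771)
E
python3 pr.py p1
```

```text
841 [ 0.51170135 -0.28795602  0.17004702] [ 0.53548676 -0.26403986  0.17941751] [ 0.52359406 -0.27599794  0.17473226] 448
[ 0.52364717 -0.27631931]
[(0.91, [203.7, 282.0])]
at [ 0.5223 -0.2758  0.2487] [-3.141e+00 -1.000e-03  1.772e+00] shares [-0.0019  0.0031 -0.0034] [-0.0002 -0.0002  0.0001]
```

View pics/p1.png

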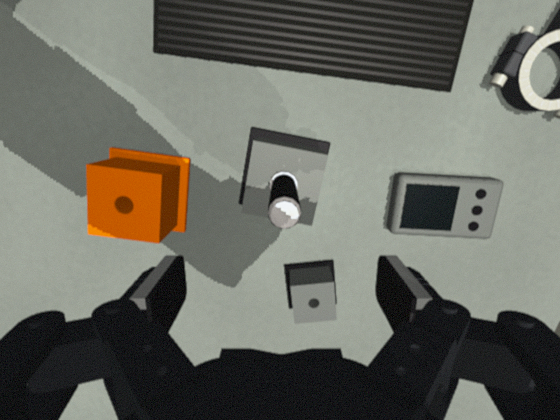

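The probe's cap is at (284,212), in the large grey stand and centred between the fingers. Orange stand is at (125,203), the small one at (312,290).

Request:
jog_arm --targets "-0.002 0.003 0.08 0 0 0;-0.002 0.003 0.16 0 0 0;-0.002 0.003 0.24 0 0 0;-0.002 0.003 0.3 0 0 0;-0.002 0.003 0.325 0 0 0;-0.002 0.003 0.325 0 0 0;-0.002 0.003 0.325 0 0 0"

```text
time_s: 9.45
position: [0.5245, -0.2768, 0.1204]
tool_rot: [3.141, 0.001, 1.772]
wrist_force: [1.0, 0.1, 0.6]
finger_gap: 1.0
gripper_force: 0.0
```

Request:
jog_arm --targets "0 0 0 0 0 0;0 0 0 0 0 0;0 0 0 0 0 0;0 0 0 0 0 0;0 0 0 0 0 0;0 0 0 0 0 0;0 0 0 0 0 0;0 0 0 0 0 0" --hand 0

```text
time_s: 10.25
position: [0.5241, -0.2773, 0.1198]
tool_rot: [3.141, 0.0, 1.771]
wrist_force: [0.4, 0.9, 5.7]
finger_gap: 0.264
gripper_force: 58.5
```

Request:
jog_arm --targets "0 0 -0.02 0 0 0;0 0 -0.05 0 0 0;0 0 -0.09 0 0 0;0 0 -0.13 0 0 0;0 0 -0.17 0 0 0;0 0 -0.21 0 0 0;0 0 -0.24 0 0 0;0 0 -0.24 0 0 0"

```text
time_s: 11.05
position: [0.5245, -0.2776, 0.2173]
tool_rot: [3.139, 0.002, 1.771]
wrist_force: [0.4, -0.1, -2.6]
finger_gap: 0.267
gripper_force: 58.9
```

Request:
jog_arm --targets "0 0 0 0 0 0;0 0 0 0 0 0;0 0 0 0 0 0"

```text
time_s: 11.35
position: [0.5234, -0.2769, 0.2144]
tool_rot: [-3.14, -0.001, 1.771]
wrist_force: [0.5, -0.1, -1.1]
finger_gap: 0.265
gripper_force: 58.9
```

```bash
cat > tip.py <<'E'
from h import *
import sys
for c in ('scene','top','wrist'):
    im,d=eyes.read_camera(c); cv2.imwrite(f'pics/{sys.argv[1]}{c}.png',im)
    ks=eyes.cut_out('probe',c)
    print(c,[(round(k['score'],2),k['pixel'],k['pixels'].sum()) for k in ks])
    if ks:
        P=pts(c,d,ks[0]['pixels']); p=pose()[0]; P=P[np.hypot(*(P-p)[:,:2].T)<.03]
        for lo in np.arange(p[2]-.13,p[2]+.07,.01):
            S=P[(P[:,2]>=lo)&(P[:,2]<lo+.01)]
            if len(S)>2: print(round(lo,3),len(S),np.median(S,0).round(4))
go([.5222,.0211,.22],1.771); print(sensors.get_obs())
E
python3 tip.py t1
```

```text
scene [(0.67, [230.2, 165.9], np.int64(438))]
0.115 6 [ 0.5254 -0.2787  0.1173]
0.125 22 [ 0.5291 -0.2805  0.1306]
0.135 29 [ 0.5295 -0.28    0.1394]
0.145 26 [ 0.5297 -0.2809  0.1493]
0.155 7 [ 0.5297 -0.282   0.1557]
0.165 64 [ 0.5334 -0.2828  0.1708]
0.175 50 [ 0.5332 -0.2811  0.1801]
0.185 49 [ 0.5334 -0.2823  0.1899]
0.195 52 [ 0.5332 -0.2831  0.1995]
0.205 24 [ 0.5293 -0.2869  0.2086]
0.215 22 [ 0.5288 -0.2873  0.2184]
0.225 21 [ 0.5277 -0.2879  0.23  ]
0.235 21 [ 0.5289 -0.2874  0.2395]
0.245 23 [ 0.5287 -0.2879  0.2494]
0.255 17 [ 0.5282 -0.2875  0.259 ]
top []
wrist [(0.65, [291.1, 280.2], np.int64(8152))]
0.105 3 [ 0.5211 -0.2739  0.1139]
0.125 28 [ 0.5207 -0.2705  0.133 ]
0.135 47 [ 0.5217 -0.2698  0.1391]
0.165 374 [ 0.5211 -0.267   0.1728]
0.175 190 [ 0.5203 -0.2667  0.1803]
0.185 207 [ 0.5208 -0.2664  0.1916]
0.195 235 [ 0.5208 -0.2664  0.2001]
0.205 296 [ 0.5205 -0.2664  0.2093]
0.215 405 [ 0.5208 -0.2663  0.221 ]
0.225 433 [ 0.5207 -0.2664  0.2314]
0.235 517 [ 0.5207 -0.2663  0.2402]
0.245 678 [ 0.5206 -0.2663  0.2496]
0.255 967 [ 0.5204 -0.2665  0.26  ]
0.265 3698 [ 0.5221 -0.2731  0.2719]
at [ 0.5238 -0.2771  0.2151] [-3.141 -0.     1.771] shares [ 0.7314  0.1445 -0.012 ] [-0. -0.  0.]
{'time_s': 11.65, 'joint_pos': array([-4.86687268e-01,  3.60613905e-01,  1.20415462e-01,  1.33095082e+00,
        1.02443943e-04,  8.83718465e-01]), 'joint_vel': array([ 0.00053893, -0.00220411,  0.00148646, -0.00010355, -0.00120677,
        0.00039114]), 'tau': array([-1.23887170e-05, -6.45698404e+01,  3.54931676e+01,  6.93764887e-03,
        2.27040546e-03, -4.09215744e-06]), 'position': array([ 0.52379386, -0.27712494,  0.2151116 ]), 'tool_rot': array([-3.14138477e+00, -3.03063510e-04,  1.77118687e+00]), 'wrist_force': array([-0.23057687,  0.31564854, -1.83365337]), 'ft_torque': array([ 0.0146339 ,  0.02658469, -0.03728886]), 'gripper_force': 58.87912452220917, 'finger_gap': 0.26612459747280487}
```

Request:
jog_arm --targets "0.06 0.012 0 0 0 0;0.16 0.032 0 0 0 0;0.26 0.052 0 0 0 0;0.36 0.072 0 0 0 0;0.46 0.092 0 0 0 0;0.56 0.112 0 0 0 0;0.66 0.132 0 0 0 0;0.733 0.147 0 0 0 0"

```text
time_s: 12.45
position: [0.5228, 0.0241, 0.2155]
tool_rot: [3.141, -0.0, 1.772]
wrist_force: [-0.1, -0.5, -1.9]
finger_gap: 0.271
gripper_force: 58.9
```

Request:
jog_arm --targets "0 0 0.05 0 0 0;0 0 0.1 0 0 0;0 0 0.11 0 0 0;0 0 0.11 0 0 0;0 0 0.11 0 0 0"

```text
time_s: 12.95
position: [0.5235, 0.0217, 0.1721]
tool_rot: [3.141, 0.0, 1.771]
wrist_force: [-0.1, -0.6, -1.8]
finger_gap: 0.268
gripper_force: 59.0
```

```bash
python3 tip.py t2; python3 - <<'E'
from h import *
i=eyes.camera_info('wrist');T=np.linalg.inv(np.array(i['T']))
for n,p in dict(spot=[.5222,.0211,.046]).items():
    v=T[:3,:3]@p+T[:3,3]; print(n,i['fx']*v[0]/v[2]+i['cx'],i['fy']*v[1]/v[2]+i['cy'],v[2])
im=cv2.imread('pics/t2wrist.png'); s=cv2.imread('pics/t2scene.png')
cv2.imwrite('pics/b.png',np.hstack([cv2.resize(im[120:330,200:360],(400,525),interpolation=cv2.INTER_CUBIC),cv2.resize(s[130:235,230:310],(400,525),interpolation=cv2.INTER_CUBIC)]))
E
```

```text
scene [(0.93, [150.4, 274.4], np.int64(428))]
0.072 8 [0.5259 0.0183 0.0766]
0.082 13 [0.5283 0.0155 0.0887]
0.092 23 [0.5272 0.0158 0.0972]
0.102 22 [0.5275 0.0156 0.1076]
0.112 8 [0.5286 0.0142 0.1151]
0.122 42 [0.5316 0.0118 0.1286]
0.132 32 [0.5311 0.0132 0.1378]
0.142 38 [0.5314 0.0124 0.1475]
0.152 33 [0.5302 0.0107 0.1567]
0.162 38 [0.5283 0.0119 0.1656]
0.172 31 [0.5283 0.0109 0.1783]
0.182 24 [0.5284 0.0109 0.1874]
0.192 34 [0.5281 0.0107 0.1968]
0.202 28 [0.5285 0.0113 0.207 ]
0.212 27 [0.5285 0.0106 0.2177]
0.222 23 [0.5246 0.0128 0.2261]
top []
wrist [(0.66, [289.7, 280.0], np.int64(8188)), (0.23, [173.6, 284.2], np.int64(2975))]
0.042 8 [0.5151 0.0099 0.044 ]
0.062 4 [0.5219 0.0252 0.0705]
0.082 25 [0.5201 0.0284 0.0895]
0.092 46 [0.521  0.0291 0.0957]
0.122 366 [0.5201 0.0319 0.1295]
0.132 178 [0.5199 0.0323 0.1369]
0.142 217 [0.5204 0.0325 0.148 ]
0.152 229 [0.5204 0.0327 0.157 ]
0.162 296 [0.5199 0.0326 0.1658]
0.172 398 [0.5198 0.0325 0.1769]
0.182 444 [0.5202 0.0326 0.188 ]
0.192 491 [0.52   0.0326 0.1968]
0.202 695 [0.5199 0.0326 0.2064]
0.212 981 [0.5199 0.0324 0.
[... 231 characters left out ...]
1,  1.17202541e+00,
        8.28475788e-05,  1.41216623e+00]), 'joint_vel': array([ 2.51638087e-03, -1.98976037e-04, -2.49778312e-03, -2.04738521e-03,
        7.49357918e-04, -6.68051830e-05]), 'tau': array([-1.88272493e-02, -5.55695415e+01,  3.41894853e+01, -1.91050029e-03,
        2.65329363e-03, -5.46922490e-05]), 'position': array([0.5233542 , 0.0217394 , 0.17177336]), 'tool_rot': array([3.14082956e+00, 3.81747007e-05, 1.77089264e+00]), 'wrist_force': array([ 0.34970913,  0.5426777 , -2.11644925]), 'ft_torque': array([-0.02566247, -0.02610763, -0.00990277]), 'gripper_force': 59.03130233287811, 'finger_gap': 0.267009068734278}
spot 279.87106970199204 196.42864814824725 0.27822576694586504
```

View pics/b.png

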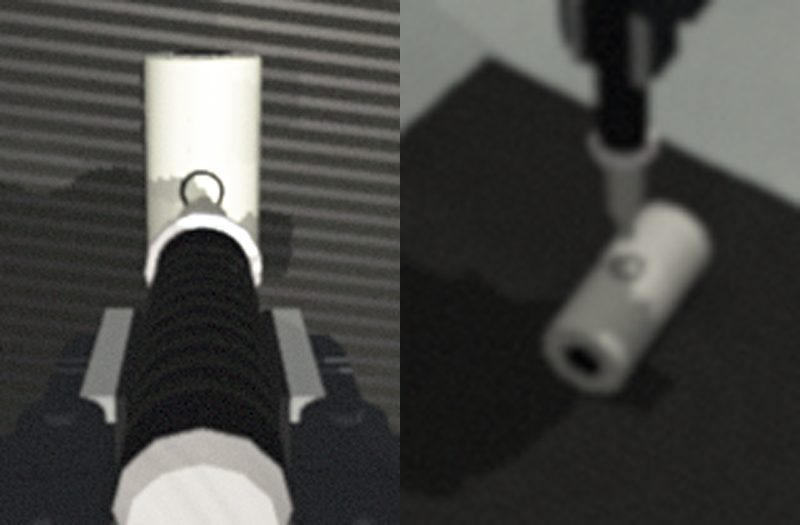

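Ring centre is at wrist pixel (281,196), and the nose comes down just below it in line (column ~281.6). The probe is upright. I'll nudge about 0.6 mm and come down gently.

Request:
jog_arm --targets "0.001 0.0015 0.02 0 0 0;0.001 0.0015 0.035 0 0 0;0.001 0.0015 0.042 0 0 0;0.001 0.0015 0.0445 0 0 0;0.001 0.0015 0.047 0 0 0;0.001 0.0015 0.0495 0 0 0;0.001 0.0015 0.0495 0 0 0;0.001 0.0015 0.0495 0 0 0"

```text
time_s: 14.05
position: [0.5238, 0.0224, 0.1518]
tool_rot: [3.141, -0.0, 1.771]
wrist_force: [-0.0, 0.1, 1.9]
finger_gap: 0.265
gripper_force: 59.0
```

```bash
python3 - <<'E'
from h import *
f=[]
for k in range(6):
    im,d=eyes.read_camera('wrist'); o=sensors.get_obs(); f.append([*o['wrist_force'],*o['position']])
print(np.mean(f,0),np.std(f,0))
s,_=eyes.read_camera('scene')
cv2.imwrite('pics/c.png',np.hstack([cv2.resize(im[120:330,200:360],(400,525),interpolation=cv2.INTER_CUBIC),cv2.resize(s[130:235,230:310],(400,525),interpolation=cv2.INTER_CUBIC)]))
i=eyes.camera_info('wrist');T=np.linalg.inv(np.array(i['T']))
v=T[:3,:3]@[.5228,.0219,.046]+T[:3,3]; print(i['fx']*v[0]/v[2]+i['cx'],i['fy']*v[1]/v[2]+i['cy'])
E
```

```text
[-0.07209171  0.23717438  0.56988815  0.52373748  0.02243212  0.15168878] [4.18047169e-01 3.76786504e-01 5.39903794e-01 5.15600028e-05
 1.33043867e-05 5.09862592e-05]
280.32289274672524 202.4146070345427
```

View pics/c.png

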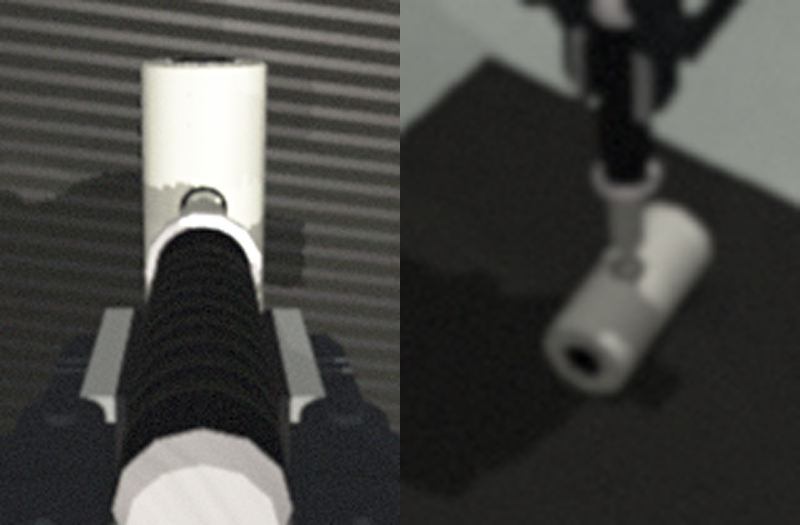

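The tip is in the ring in both views (scene crop ~(628,263), inside the ring at (628,266)). The force is about 2.6 N, so I'll press 2.8 mm more.

Request:
jog_arm --targets "0 0 0.0025 0 0 0;0 0 0.005 0 0 0;0 0 0.007 0 0 0;0 0 0.007 0 0 0;0 0 0.007 0 0 0;0 0 0.007 0 0 0"

```text
time_s: 15.0
position: [0.5237, 0.0224, 0.1488]
tool_rot: [3.141, -0.0, 1.771]
wrist_force: [0.0, -0.6, 2.6]
finger_gap: 0.265
gripper_force: 59.1
```

```bash
python3 - <<'E'
from h import *
f=[]
for k in range(12):
    im,d=eyes.read_camera('wrist' if k%2 else 'scene'); o=sensors.get_obs(); f.append([*o['wrist_force'],*o['position']])
    if k%2==0: s=im
print(np.mean(f,0),np.std(f,0)/3.3,o['tool_rot'],o['gripper_force'])
cv2.imwrite('pics/d.png',np.hstack([cv2.resize(im[120:330,200:360],(400,525),interpolation=cv2.INTER_CUBIC),cv2.resize(s[130:235,230:310],(400,525),interpolation=cv2.INTER_CUBIC)]))
E
```

```text
[0.11200362 0.08696994 2.71259666 0.52363284 0.02240507 0.14874984] [1.17239347e-01 1.14318441e-01 1.41844918e-01 4.94380257e-06
 4.02310105e-06 6.82507035e-06] [ 3.14151854e+00 -9.64411256e-05  1.77118376e+00] 59.114567041397095
```

View pics/d.png

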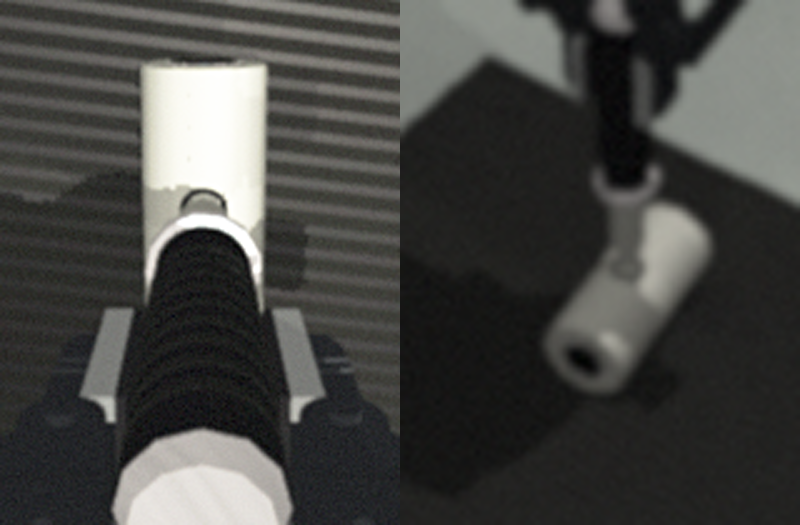

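The force is about 4.6 N, which puts the nose about 4.5 mm in. The tip is in the ring and everything is still, so I'm handing in.

```bash
python3 -c "
from station import ticket
print(ticket.hand_in())"
```

```text
the job is handed in; nothing more can be done
None
```

I rolled the pin until its ring was on top and let go, then handed the job in with the probe held upright on the ring, nose about 4.5 mm in at about 4.6 N (estimated from wrist force and tool height); the hand-in returned no verdict.

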